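# Draw out the inspection camera boom to its mark

### The job

Bring the inspection camera out over the build plate: push the green lock button fully in, then take the orange grip post and draw the spring-loaded boom out until its red pointer stands on the orange marker clip of the rule. Finish still holding the boom there by the grip post, since it slides home if let go; leave the lock in and everything else on the bench where it is.

Things in the scene. Friction and masses are not known exactly. Their poses are not given: they have to be found in the camera images.
- station: fixed inspection stand: white board (x -140 to 140 mm, y -270 to 210 mm, 18 mm thick), bronze build plate on it; over its middle line a telescoping boom along its y axis: dark outer tube 34 mm square (y -260 to -70 mm, top at 137 mm), from which an aluminium bar slides to +y. Origin on the bench below the boom's line, z up
- rule (a point): middle of the upper face of the flat aluminium rule, 26 mm wide, 230 mm long, black ticks every 10 mm, parallel to the boom and 58 mm to its +x side, 100 mm above the bench; fixed to the stand, axes as the stand's
- boom (a joint): how far the boom is drawn out of its tube (m): 0 home, 0.16 at most; growing is motion along the stand's +y. A spring pulls it home with 2 N at home, rising by 20 N per metre drawn out, and rubbing adds 0.6 N. It cannot leave home (1 mm of play) until the lock button is in
- grip (a point): orange upright grip post, 24 x 24 mm, 52 mm tall, on the boom's black head (44 mm in x, 30 mm in y; camera below), moving with the boom; this point is the centre of its foot, 138 mm above the bench; axes as the stand's. Gripped from above by either pair of faces. With the boom home it is 125 mm from the lock button along the stand's +y
- pointer (a point): tip of the thin red pointer (2 mm wide) that sticks out of the boom's head to the stand's +x, passing 9 mm above the rule; it has the same stand y as the grip post and moves with the boom
- lock (a joint): how far the green lock button is pushed down (m): 0 out (locked), 0.008 fully in (released). It takes 3 N, and stays where it is pushed
- lock_top (a point): centre of the top face of the round green lock button, 28 mm diameter, pushed straight down; it stands 12 mm proud of a black housing 44 mm square on the outer tube, its top 156 mm above the bench when out, and still 4 mm proud when fully in
- clip_orange: orange marker clip on the rule, 10 mm wide along the rule, 36 mm across it, 4 mm high with a tab down the far side and a thin black line across its middle; fixed, not to be moved; origin at the centre of its underside on the rule's upper face; axes as the stand's. This is the mark to reach
- clip_blue: the same clip in blue: not the mark
- clip_white: the same clip in white: not the mark
- print_tile: yellow printed test tile 60 x 60 x 5 mm lying on the build plate; origin under its centre; leave alone
- scraper: print scraper with green handle and steel blade, 40 x 180 x 14 mm, lying on the board at its -x side; leave alone
- spool: spool of red filament lying flat, 200 mm diameter, 66 mm high; origin under its centre; leave alone
- cleaner: bottle of plate cleaner with blue cap, 64 mm diameter, 180 mm high, upright; origin under its centre; leave alone
- glue_stick: white glue stick, 30 mm diameter, 95 mm high, upright; origin under its centre; leave alone
- tray: blue parts tray 120 x 160 x 35 mm; origin under its centre; leave alone
- brush: cleaning brush with wooden handle lying flat on the board, at its +x side; leave alone

How it is judged:
On the way, in this order (a step that is already met when the one before it is completed fails the run):
1. the lock button is pushed fully in with the boom still home (value of joint lock above 0.0065 m and value of joint boom below 0.004 m), for 0.1 s.
2. the boom is being drawn out by its grip post (value of joint boom above 0.02 m and contact force between the fingers and boom above 1 N), for 0.2 s.
At the end, for the whole second after the job is handed in: Through the last second the pointer stands within 5 mm of the orange clip's middle line (over the clip), the boom is still, the fingers hold the boom (more than 1 N of contact), the lock button is in (more than 6 mm), and no other thing on the bench has been moved by 20 mm or more (y of pointer in the frame of clip_orange between -0.005 and 0.005 m and velocity of joint boom between -0.005 and 0.005 m/s and contact force between the fingers and boom above 1 N and value of joint lock above 0.006 m and distance of each of print_tile, scraper, spool, cleaner, glue_stick, tray, brush from where it was at the start of the episode below 0.02 m); the arm keeps its last pose, push and grip.
It fails at once if something else on the bench is knocked away (moved 20 mm or more) (distance of any of print_tile, scraper, spool, cleaner, glue_stick, tray, brush from where it was at the start of the episode above 0.02 m).
It also fails if it takes over 48 s, if anything falls off the work surface, if the arm or the gripper's body presses on something with over 40 N, if the wrist force passes 120 N, or if a joint passes its speed limit or range.

### The arm

A 6-joint arm with a two-finger parallel gripper is mounted at the origin on the work surface. World frame = base frame: x ahead of the robot, y to its left, z up, the work surface at z = 0. Lengths are in m, angles in rad, forces in N, time in s.
With the tool pointing down it reaches from about 0.375 to 0.975 m from the base axis. Payload 3.8 kg.
Tool frame: the origin (TCP) lies at the very end of the fingers, on their centre line; the grasp point (between the pads) lies 19 mm behind it; z points along the fingers, y is the direction in which the jaws open and shut (so a half turn about z gives the same grasp; the last joint's range is limited). The gripper opens to 85 mm and grips with 20 to 120 N. Pads are 22 mm wide; open, the fingers measure 114 mm over their backs; the gripper's body (76 mm by 85 mm) begins 54 mm behind the grasp point. The pads swing forward as they close: fully open they stand 13 mm farther back than shut.
Start: joints at [-1.339, 0.264, 1.604, -0, 1.274, -0.037], TCP at [0.179, -0.651, 0.231] pointing down, gripper open.
Joint ranges: [-2.63, 2.63], [-0.94, 2.18], [0.31, 2.57], [-1.31, 4.45], [0, 2.66], [-2.55, 2.55]. Speed limits (rad/s): [2.57, 2.57, 3.14, 3.14, 3.14, 3.14].

### API

Orientations are given as a rotation vector (axis times angle).
In Python, from workcell import status, read_camera, camera_info, order gives the robot as it stands.
- The arm moves only by the tool move_arm, never from a script. Its argument "deltas" is a list of rows, each a list of 3 entries, a list of its own where there are three numbers: the turn, a rotation vector about the world's x, y, z as a fraction of full scale, then the shift along the world's x, y, z as a fraction of full scale, then the closure, from -1 (fully open) to 1 (shut), so that 0 is half open. A call has 1 to 20 rows; each row is the pose to reach, as a shift and turn from the pose commanded when the call began; what a row does not reach only later rows make up. Full scale, the value 1, is 0.1 m for a shift and pi/2 rad for a turn. A row lasts 1/8 s, in which the tool goes at most 62.5 mm and 10.7 degrees, less where a joint would pass 70% of its speed; a pose out of reach is approached as far as the arm can. A call with a number of a shift or a turn outside -1 to 1 is refused whole. A call with a gripper value outside its range is refused whole. The fingers move at their own pace and stop on an object; "grip_force" is the grip in N (left out, the last holds). Time passes only in rows, so rows that repeat a pose let the fingers close. It gives the time, the measured TCP pose, the force and the opening at its end, in the units of the state.
- status.read_state(): the state, without advancing time (a new reading comes with each control period).
- read_camera(name): name is "side" or "top"; returns (picture, depth): 400x640x3 uint8, red, green, blue; 400x640 float32, m along the optical axis (not along the pixel's ray), 0 where there is no reading.
- camera_info(name): a dict with "K" (3x3 intrinsics, pixels), "D" ([k1, k2, p1, p2, k3] as OpenCV has them; the pictures are not rectified), "R" (3x3) and "t" (3): a world point X has camera coordinates R X + t. Camera axes: x right, y down, z forward; pixel columns grow to the right and rows downward; lengths in m; the calibration is good to about 2 mm. A picture is of the moment at which its call begins. camera_info takes no time and is no camera call.
- order.finish_job(): hands the job in, once; it reports no verdict.
The state is a dict: "time": time; "q": joint angles; "joint_vel": joint speeds; "joint_torque": joint torques, N m; "tool_pos": TCP position; "tcp_rot": TCP orientation; "wrist_force": force on the tool from outside, world axes, zero at the start; "torque": the same for the moment, N m; "width": opening from 0.0 (shut) to 1.0 (fully open).
Only numpy, scipy, OpenCV 4.12 (cv2) and the standard library are available. Lean on these libraries where they do the work, as an engineer would, in place of code of your own. Each camera call takes 0.05 s, during which the arm holds its last target. There are 200 camera calls.

## Working session

There is one attempt and no reset: what is moved stays moved. The work goes in short steps, Python scripts to look and compute and a tool call to move; the robot and the scene stay as the last step left them, time stands still between calls to the robot, and variables do not carry over. Pictures are saved under pics/ and viewed, about 8 in all and at most 12, crops included, and the job is handed in when it is done.

Besides the shell and the picture viewer there is one more tool, called after "Request:" as name(argument=value, ...), one argument or row to a line, values as JSON. move_arm: Moves the arm, as the interface text tells. Its arguments: {"type":"object","properties":{"deltas":{"type":"array","items":{"type":"array"}},"grip_force":{"type":"number"}},"required":["deltas"]}

```bash
mkdir -p pics; cat > h.py <<'E'
import numpy as np,cv2
from workcell import status, read_camera, camera_info, order
def rays(n,uv):
    c=camera_info(n);K,D,R,t=[np.array(c[k],float) for k in 'KDRt']
    p=cv2.undistortPoints(np.array(uv,float).reshape(-1,1,2),K,D).reshape(-1,2)
    d=np.c_[p,np.ones(len(p))]@R
    return -R.T@t.ravel(),d
def onplane(n,uv,z):
    o,d=rays(n,uv);return o+d*((z-o[2])/d[:,2])[:,None]
def cloud(n,dep):
    v,u=np.mgrid[:400,:640];o,d=rays(n,np.c_[u.ravel(),v.ravel()])
    return (o+d*dep.reshape(-1,1)).reshape(400,640,3)
E
python3 - <<'E'
from h import *
for n in('side','top'):
    p,d=read_camera(n);cv2.imwrite(f'pics/{n}0.png',p[:,:,::-1]);np.savez(f'{n}0.npz',p=p,d=d)
    print(n,rays(n,[[320,200]]))
print(status.read_state())
E
```

```text
side (array([0.01192985, 1.10877843, 1.0309875 ]), array([[ 0.34520207, -0.73467364, -0.58407606]]))
top (array([ 0.4202568 , -0.0408112 ,  1.91229098]), array([[ 0.07769734,  0.01831257, -0.99687791]]))
{'time': 0.1, 'q': array([-1.33889100e+00,  2.64729811e-01,  1.60523822e+00,  2.08961400e-05,
        1.27369647e+00, -3.68776869e-02]), 'joint_vel': array([-0.00118028, -0.00080672, -0.00308607,  0.00173534,  0.00033171,
        0.00052314]), 'joint_torque': array([ 7.55469705e-05, -5.16704750e+01, -3.68589735e+01, -1.10202279e-04,
        6.25632587e-03, -9.45168466e-06]), 'tool_pos': array([ 0.17911978, -0.65011692,  0.23005106]), 'tcp_rot': array([-3.11122099e+00, -4.20647520e-01,  2.85437262e-04]), 'wrist_force': array([-6.63504727e-01, -3.48114579e-01,  2.23772075e-04]), 'torque': array([-0.03375932, -0.01086983,  0.02717557]), 'width': 0.9992160726449965}
```

View pics/top0.png

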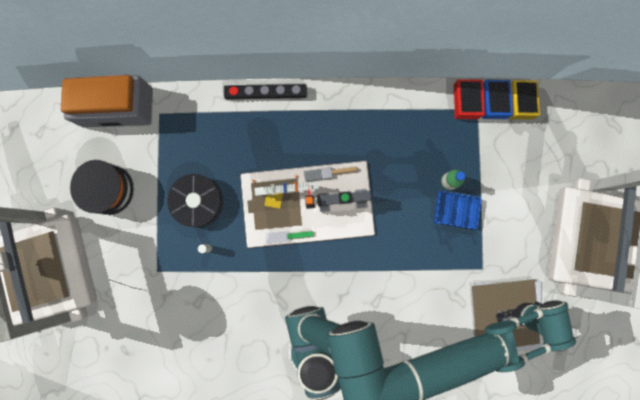

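View pics/side0.png

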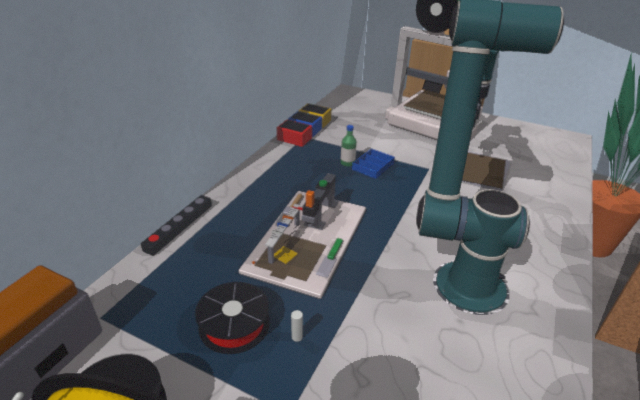

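The top view shows the stand near (308,203), with its +y pointing left (world +y). The lock button is at about (345,197), the grip post at (310,200) and the rule with its clips at (270,185). I'll enlarge these and measure.

```bash
python3 - <<'E'
from h import *
T=np.load('top0.npz');S=np.load('side0.npz')
a=cv2.resize(T['p'][155:255,235:385,::-1],None,fx=5,fy=5,interpolation=cv2.INTER_CUBIC)
cv2.imwrite('pics/topc.png',a)
b=cv2.resize(S['p'][165:290,235:375,::-1],None,fx=4.5,fy=4.5,interpolation=cv2.INTER_CUBIC)
cv2.imwrite('pics/sidec.png',b)
for n,Z,box in(('top',T,(155,255,235,385)),('side',S,(165,290,235,375))):
    p=Z['p'];h=cv2.cvtColor(p,cv2.COLOR_RGB2HSV);c=cloud(n,Z['d'])
    m0=np.zeros(p.shape[:2],bool);m0[box[0]:box[1],box[2]:box[3]]=1
    for nm,lo,hi in(('green',50,80),('orange',4,16),('blue',98,125),('yellow',20,32),('red',0,3)):
        m=m0&(h[...,0]>=lo)&(h[...,0]<=hi)&(h[...,1]>130)&(h[...,2]>70)
        k,l,s,ct=cv2.connectedComponentsWithStats(m.astype(np.uint8))
        for i in range(1,k):
            if s[i,4]>=4: print(n,nm,s[i],ct[i].round(1),np.median(c[l==i],0).round(3))
# board: white in top
p=T['p'].astype(int);c=cloud('top',T['d'])
m=(p.min(2)>150);m[:155]=0;m[255:]=0;m[:,:235]=0;m[:,385:]=0
cs,_=cv2.findContours(m.astype(np.uint8),0,1)
r=cv2.minAreaRect(np.vstack([x for x in cs if len(x)>10]));bp=cv2.boxPoints(r);print(r,onplane('top',bp,.018).round(4))
E
```

```text
top green [341 194   9   8  53] [344.7 197.1] [ 0.567 -0.095  0.154]
top green [288 232  25   6  89] [299.7 234.7] [0.437 0.069 0.032]
top orange [294 182   3  10  15] [295.6 185.4] [0.616 0.079 0.105]
top orange [306 196   7   9  59] [309.1 200. ] [0.555 0.028 0.188]
top blue [284 184   2   4   6] [284.3 185.2] [0.617 0.121 0.106]
top yellow [264 194  19  15 217] [273.3 200.7] [0.566 0.167 0.023]
top red [308 191   2   5   9] [308.6 192.8] [0.591 0.031 0.118]
side green [319 180   8   6  33] [322.4 182.7] [ 0.568 -0.09   0.156]
side green [329 239  13  20  94] [334.8 248.2] [0.438 0.074 0.032]
side orange [306 190   8  18 126] [309.5 198.5] [0.555 0.036 0.171]
side orange [283 216  10   3  18] [287.2 216.9] [0.615 0.082 0.104]
side blue [352 165  23  14 217] [364.8 169.6] [ 0.537 -0.45   0.015]
side blue [278 223   9   3  12] [281.7 224. ] [0.611 0.123 0.105]
side yellow [274 246  24  18 248] [284.7 254.5] [0.575 0.171 0.024]
side red [298 208   4   2   7] [299.7 208.4] [0.591 0.034 0.115]
((306.55169677734375, 204.10696411132812), (74.51103210449219, 128.17117309570312), 84.17366027832031) [[ 0.672   0.3006  0.018 ]
 [ 0.7156 -0.1832  0.018 ]
 [ 0.4358 -0.2071  0.018 ]
 [ 0.3913  0.2715  0.018 ]]
```

View pics/topc.png

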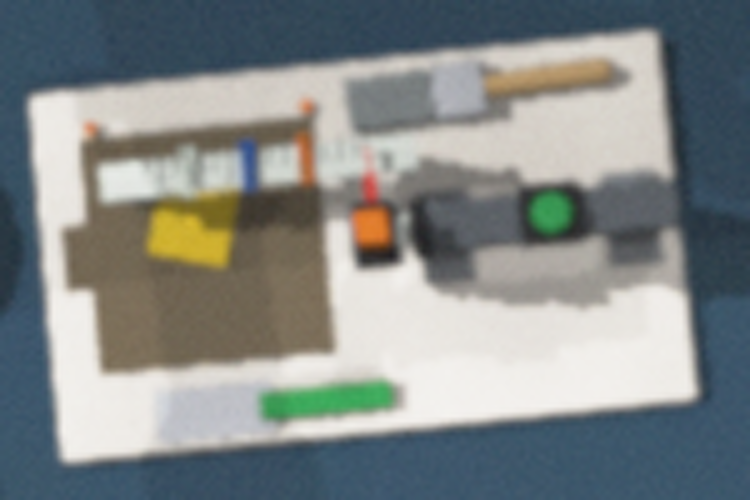

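View pics/sidec.png

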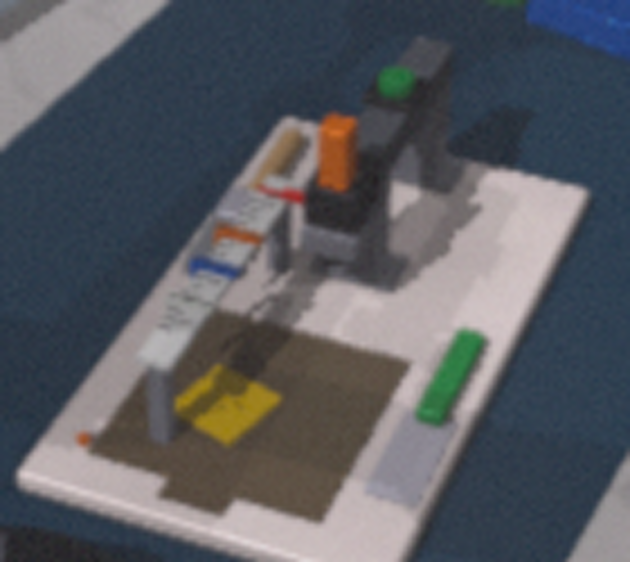

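The top crop shows the green button at crop (551,211), the post at (373,228), the orange clip at (305,157), blue next to it at (247,165), and the red pointer at (370,175). The side crop confirms that order. The board yaw is about 5°. Next I'll refine with ray/plane intersections and check against the known sizes.

```bash
cat > m.py <<'E'
from h import *
def cen(p,d,n,nm,box):
    lo,hi={'green':(50,80),'orange':(4,16),'red':(0,3),'blue':(98,125)}[nm]
    h=cv2.cvtColor(p,cv2.COLOR_RGB2HSV);w=np.zeros(p.shape[:2])
    r=np.s_[box[0]:box[1],box[2]:box[3]];hh=h[r]
    # saturation-weighted
    w[r]=((hh[...,0]>=lo)&(hh[...,0]<=hi)&(hh[...,1]>90)&(hh[...,2]>50))*hh[...,1].astype(float)
    v,u=np.nonzero(w);ww=w[v,u];return [(u*ww).sum()/ww.sum(),(v*ww).sum()/ww.sum()]
E
python3 - <<'E'
from m import *
T=np.load('top0.npz');S=np.load('side0.npz')
tp={'lock':('green',(188,208,335,355),.156),'post':('orange',(194,208,302,316),.188),'oclip':('orange',(181,194,290,300),.104),'bclip':('blue',(181,194,281,289),.104),'ptr':('red',(184,196,304,313),.110)}
sp={'lock':('green',(177,190,315,330),.154),'post':('orange',(186,211,303,317),.168),'oclip':('orange',(213,221,280,296),.104),'bclip':('blue',(220,228,275,290),.104),'ptr':('red',(204,212,294,306),.110)}
for n,Z,q in(('top',T,tp),('side',S,sp)):
    P={}
    for k,(nm,b,z) in q.items():
        uv=cen(Z['p'],Z['d'],n,nm,b);P[k]=onplane(n,[uv],z)[0];print(n,k,np.round(uv,1),P[k].round(4))
    d=P['post']-P['lock'];print('yaw',np.degrees(np.arctan2(-d[0],d[1])),np.hypot(*d[:2]))
    for yaw in (5.2,):
        a=np.radians(yaw);ex=np.array([np.cos(a),np.sin(a),0]);ey=np.array([-np.sin(a),np.cos(a),0])
        for k in P: print(k,'rel lock',((P[k]-P['lock'])@ex).round(4),((P[k]-P['lock'])@ey).round(4))
E
```

```text
top lock [344.9 197. ] [ 0.5666 -0.0955  0.156 ]
top post [309.2 200.2] [0.5543 0.0279 0.188 ]
top oclip [295.7 186.4] [0.6113 0.0794 0.104 ]
top bclip [284.3 187.2] [0.6088 0.1203 0.104 ]
top ptr [308.6 192.7] [0.5873 0.0329 0.11  ]
yaw 5.693280862363606 0.12396745909335723
lock rel lock 0.0 0.0
post rel lock -0.0011 0.124
oclip rel lock 0.0603 0.1701
bclip rel lock 0.0615 0.2111
ptr rel lock 0.0322 0.126
side lock [322.3 182.7] [ 0.5689 -0.0917  0.154 ]
side post [309.4 198.5] [0.5564 0.0321 0.168 ]
side oclip [287.  216.7] [0.6151 0.0805 0.104 ]
side bclip [281.6 224. ] [0.6116 0.1226 0.104 ]
side ptr [298.7 207.8] [0.6004 0.0255 0.11  ]
yaw 5.787604537899836 0.12447505985109886
lock rel lock 0.0 0.0
post rel lock -0.0013 0.1245
oclip rel lock 0.0616 0.1673
bclip rel lock 0.0619 0.2095
ptr rel lock 0.0419 0.1138
```

Both views agree: lock at about (0.567, -0.095), post at (0.555, 0.029), and clip about 44 mm beyond the post. Spacing checks out at 124 mm against 125. Next I shut the fingers and move over the lock, turning −10° so the jaws lie along the stand's y.

Request:
move_arm(
  deltas=[
    [[0, 0, -0.06], [0.3, 0.5, 0.3], 1],
    [[0, 0, -0.11], [0.65, 0.93, 0.3], 1],
    [[0, 0, -0.11], [0.65, 0.93, 0.3], 1],
  ],
  grip_force=30,
)

```text
time: 0.48
tool_pos: [0.2463, -0.555, 0.2615]
tcp_rot: [-3.137, -0.156, -0.001]
wrist_force: [-0.3, -0.8, -0.7]
width: 0.378
```

Request:
move_arm(
  deltas=[
    [[0, 0, 0], [0.33, 0.47, 0], 1],
    [[0, 0, 0], [0.65, 0.93, 0], 1],
  ],
)

```text
time: 0.72
tool_pos: [0.3092, -0.4643, 0.2605]
tcp_rot: [-3.137, -0.149, 0.001]
wrist_force: [0.5, -0.0, -0.1]
width: -0.004
```

Request:
move_arm(
  deltas=[
    [[0, 0, 0], [0.33, 0.47, 0], 1],
    [[0, 0, 0], [0.65, 0.93, 0], 1],
  ],
)

```text
time: 0.98
tool_pos: [0.3745, -0.3709, 0.2607]
tcp_rot: [-3.138, -0.15, 0.001]
wrist_force: [0.6, -0.1, 0.1]
width: -0.001
```

Request:
move_arm(
  deltas=[
    [[0, 0, 0], [0.33, 0.47, 0], 1],
    [[0, 0, 0], [0.65, 0.93, 0], 1],
  ],
)

```text
time: 1.23
tool_pos: [0.4398, -0.278, 0.2608]
tcp_rot: [3.138, 0.151, -0.001]
wrist_force: [0.4, -0.1, -0.1]
width: 0.004
```

Request:
move_arm(
  deltas=[
    [[0, 0, 0], [0.33, 0.47, 0], 1],
    [[0, 0, 0], [0.65, 0.93, 0], 1],
    [[0, 0, 0], [0.65, 0.93, 0], 1],
  ],
)

```text
time: 1.6
tool_pos: [0.5058, -0.1834, 0.2606]
tcp_rot: [-3.137, -0.159, 0.001]
wrist_force: [-0.1, -0.5, -0.2]
width: -0.004
```

Request:
move_arm(
  deltas=[
    [[0, 0, 0], [0.31, 0.45, 0], 1],
    [[0, 0, 0], [0.62, 0.89, 0], 1],
    [[0, 0, 0], [0.62, 0.89, -0.45], 1],
    [[0, 0, 0], [0.62, 0.89, -0.85], 1],
    [[0, 0, 0], [0.62, 0.89, -0.85], 1],
  ],
)

```text
time: 2.22
tool_pos: [0.5627, -0.0974, 0.1717]
tcp_rot: [-3.136, -0.15, 0.015]
wrist_force: [-0.8, -0.2, 0.4]
width: -0.001
```

```bash
python3 - <<'E'
from h import *
p,d=read_camera('side');q,_=read_camera('top')
a=cv2.resize(p[140:240,260:380,::-1],None,fx=3.3,fy=3.3,interpolation=2);b=cv2.resize(q[150:250,270:390,::-1],None,fx=3.3,fy=3.3,interpolation=2)
cv2.imwrite('pics/l1.png',np.hstack([a,b]));s=status.read_state();print(s['tool_pos'],s['wrist_force'])
E
```

```text
[ 0.56622905 -0.09800327  0.17663256] [ 0.75061083 -0.30430224  0.11027928]
```

View pics/l1.png

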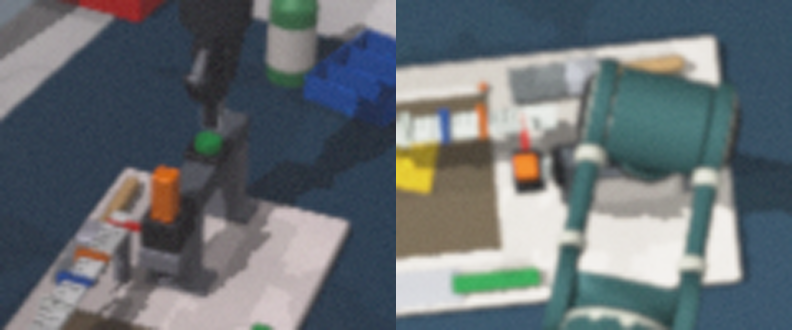

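The side view shows the shut fingertips just above the green button (208,143 in the crop). They look centred, possibly a few mm to −y. I'll nudge +3 mm and press slowly.

Request:
move_arm(
  deltas=[
    [[0, 0, 0], [0, 0.03, -0.05], 1],
    [[0, 0, 0], [0, 0.03, -0.1], 1],
    [[0, 0, 0], [0, 0.03, -0.15], 1],
    [[0, 0, 0], [0, 0.03, -0.2], 1],
    [[0, 0, 0], [0, 0.03, -0.24], 1],
    [[0, 0, 0], [0, 0.03, -0.27], 1],
    [[0, 0, 0], [0, 0.03, -0.27], 1],
    [[0, 0, 0], [0, 0.03, -0.27], 1],
  ],
)

```text
time: 3.32
tool_pos: [0.5661, -0.0937, 0.149]
tcp_rot: [-3.138, -0.151, 0.001]
wrist_force: [0.4, -0.1, -0.6]
width: -0.003
```

Request:
move_arm(
  deltas=[
    [[0, 0, 0], [0, 0, -0.01], 1],
    [[0, 0, 0], [0, 0, -0.02], 1],
    [[0, 0, 0], [0, 0, -0.03], 1],
    [[0, 0, 0], [0, 0, -0.03], 1],
  ],
)

```text
time: 3.82
tool_pos: [0.5662, -0.0937, 0.148]
tcp_rot: [3.138, 0.151, 0.0]
wrist_force: [-4.5, 1.1, 10.3]
width: 0.001
```

The hard stop came at z = 0.148 with 10 N, exactly the expected fully-in height. I'll rise and move over the post with the jaws open.

Request:
move_arm(
  deltas=[
    [[0, 0, 0], [0, 0, 0.4], 1],
    [[0, 0, 0], [0, 0, 0.85], 1],
    [[0, 0, 0], [-0.05, 0.5, 0.85], -1],
    [[0, 0, 0], [-0.1, 1, 0.85], -1],
    [[0, 0, 0], [-0.1, 1, 0.85], -1],
  ],
)

```text
time: 4.45
tool_pos: [0.5558, 0.009, 0.2312]
tcp_rot: [-3.137, -0.157, -0.0]
wrist_force: [-0.1, -1.3, -0.5]
width: 0.634
```

Request:
move_arm(
  deltas=[
    [[0, 0, 0], [-0.02, 0.24, 0], -1],
    [[0, 0, 0], [-0.02, 0.24, 0], -1],
    [[0, 0, 0], [-0.02, 0.24, 0], -1],
    [[0, 0, 0], [-0.02, 0.24, 0], -1],
  ],
)

```text
time: 4.95
tool_pos: [0.5544, 0.0292, 0.2311]
tcp_rot: [3.138, 0.149, -0.0]
wrist_force: [-0.1, -0.4, -1.1]
width: 0.999
```

```bash
python3 - <<'E'
from h import *
p,d=read_camera('side');q,_=read_camera('top')
a=cv2.resize(p[140:240,260:380,::-1],None,fx=3.3,fy=3.3,interpolation=2);b=cv2.resize(q[150:250,240:360,::-1],None,fx=3.3,fy=3.3,interpolation=2)
cv2.imwrite('pics/g1.png',np.hstack([a,b]));s=status.read_state();print(s['tool_pos'],s['wrist_force'],s['width'])
E
```

```text
[0.55434818 0.02941207 0.23122202] [-0.58300718 -0.37140529  0.46902017] 1.000150387018682
```

View pics/g1.png

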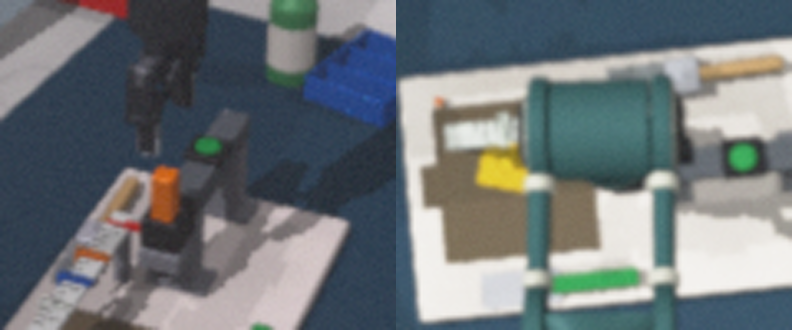

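The button now sits low in its housing (208,147 in the crop), and the open fingers straddle the post line. I'll descend and close.

Request:
move_arm(
  deltas=[
    [[0, 0, 0], [0, 0, -0.3], -1],
    [[0, 0, 0], [0, 0, -0.6], -1],
    [[0, 0, 0], [0, 0, -0.84], -1],
    [[0, 0, 0], [0, 0, -0.84], -1],
    [[0, 0, 0], [0, 0, -0.84], -1],
    [[0, 0, 0], [0, 0, -0.84], 1],
    [[0, 0, 0], [0, 0, -0.84], 1],
    [[0, 0, 0], [0, 0, -0.84], 1],
    [[0, 0, 0], [0, 0, -0.84], 1],
    [[0, 0, 0], [0, 0, -0.84], 1],
    [[0, 0, 0], [0, 0, -0.84], 1],
  ],
  grip_force=50,
)

```text
time: 6.42
tool_pos: [0.5547, 0.0298, 0.148]
tcp_rot: [3.137, 0.15, 0.002]
wrist_force: [-1.4, -2.2, 5.0]
width: 0.273
```

The grip is on the post (23 mm wide). I'll draw it about 42 mm along the stand's +y, then measure.

Request:
move_arm(
  deltas=[
    [[0, 0, 0], [-0.005, 0.05, 0], 1],
    [[0, 0, 0], [-0.01, 0.1, 0], 1],
    [[0, 0, 0], [-0.015, 0.15, 0], 1],
    [[0, 0, 0], [-0.02, 0.2, 0], 1],
    [[0, 0, 0], [-0.025, 0.26, 0], 1],
    [[0, 0, 0], [-0.03, 0.32, 0], 1],
    [[0, 0, 0], [-0.036, 0.38, 0], 1],
    [[0, 0, 0], [-0.04, 0.42, 0], 1],
    [[0, 0, 0], [-0.04, 0.42, 0], 1],
    [[0, 0, 0], [-0.04, 0.42, 0], 1],
    [[0, 0, 0], [-0.04, 0.42, 0], 1],
  ],
)

```text
time: 7.8
tool_pos: [0.5508, 0.072, 0.148]
tcp_rot: [3.138, 0.151, 0.002]
wrist_force: [-0.2, -2.4, 5.1]
width: 0.276
```

```bash
python3 - <<'E'
from m import *
p,d=read_camera('side');q,e=read_camera('top');np.savez('s2.npz',p=p,d=d);np.savez('t2.npz',p=q,d=e)
a=cv2.resize(p[180:240,260:330,::-1],None,fx=7,fy=7,interpolation=2);b=cv2.resize(q[170:215,260:360,::-1],None,fx=3,fy=3,interpolation=2)
b=cv2.copyMakeBorder(b,0,a.shape[0]-b.shape[0],0,0,0)
cv2.imwrite('pics/d1.png',np.hstack([a,b]));s=status.read_state();print(s['tool_pos'],s['wrist_force'],s['width'])
E
```

```text
[0.55081404 0.07203308 0.14802121] [-0.94144159 -2.31148442  4.88679204] 0.2748219639663741
```

View pics/d1.png

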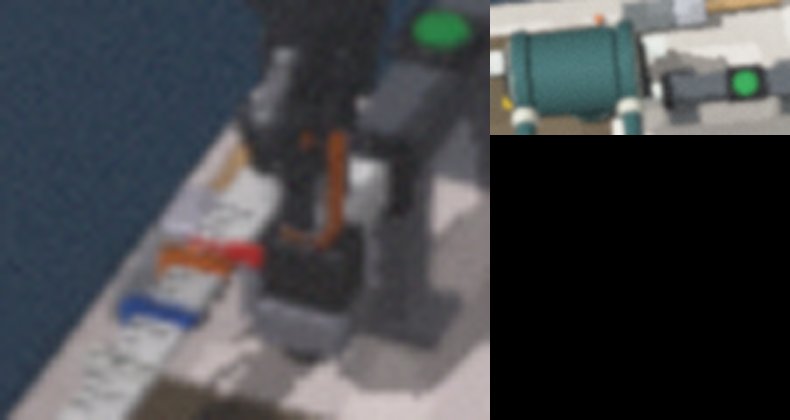

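The pointer (crop 190–262, 240–258) reaches the near edge of the orange clip (160–235, 250–272). I'll measure the offset along the stand's y in this view.

```bash
python3 - <<'E'
from m import *
a=np.radians(5.5);ex=np.array([np.cos(a),np.sin(a),0]);ey=np.array([-np.sin(a),np.cos(a),0]);L=np.array([.5675,-.0945,0])
A=np.load('side0.npz')['p'];B=np.load('s2.npz')['p']
f=lambda uv,z:[((onplane('side',[uv],z)[0]-L)@e*1000).round(1) for e in(ex,ey)]
print('clip0',f(cen(A,0,'side','orange',(213,221,280,296)),.104))
# home pointer / drawn pointer, per column redness centroid
for nm,P,cols,r in(('home',A,range(296,304),(202,214)),('drawn',B,range(284,299),(209,222)),('clip home',A,range(281,295),(210,223))):
    for u in cols:
        c=P[r[0]:r[1],u].astype(float)
        red=np.clip(c[:,0]-c[:,1]*1.0-20,0,None) if nm!='x' else 0
        hue=cv2.cvtColor(P[r[0]:r[1],u:u+1],cv2.COLOR_RGB2HSV)[:,0,0].astype(int)
        v=np.arange(*r)
        if red.sum()>0:
            m=(red*v).sum()/red.sum();print(nm,u,m.round(2),f([u,m],.109 if 'clip' not in nm else .104),list(zip(v[red>10],red[red>10].astype(int),hue[red>10])))
E
```

```text
clip0 [np.float64(64.2), np.float64(169.6)]
home 296 207.26 [np.float64(54.5), np.float64(115.7)] [(np.int64(207), np.int64(33), np.int64(0)), (np.int64(208), np.int64(26), np.int64(1))]
home 297 207.76 [np.float64(50.2), np.float64(117.0)] [(np.int64(207), np.int64(34), np.int64(1)), (np.int64(208), np.int64(55), np.int64(179))]
home 298 207.71 [np.float64(47.2), np.float64(115.4)] [(np.int64(207), np.int64(56), np.int64(0)), (np.int64(208), np.int64(74), np.int64(0)), (np.int64(209), np.int64(26), np.int64(179))]
home 299 207.9 [np.float64(43.6), np.float64(115.1)] [(np.int64(207), np.int64(60), np.int64(0)), (np.int64(208), np.int64(82), np.int64(1)), (np.int64(209), np.int64(48), np.int64(1))]
home 300 208.11 [np.float64(40.0), np.float64(115.0)] [(np.int64(207), np.int64(53), np.int64(0)), (np.int64(208), np.int64(88), np.int64(0)), (np.int64(209), np.int64(65), np.int64(0))]
home 301 208.32 [np.float64(36.4), np.float64(114.7)] [(np.int64(207), np.int64(41), np.int64(0)), (np.int64(208), np.int64(78), np.int64(1)), (np.int64(209), np.int64(74), np.int64(0)), (np.int64(210), np.
[... 4840 characters left out ...]
clip home 289 217.16 [np.float64(57.0), np.float64(169.4)] [(np.int64(216), np.int64(17), np.int64(9)), (np.int64(217), np.int64(45), np.int64(11)), (np.int64(218), np.int64(32), np.int64(9))]
clip home 290 217.38 [np.float64(53.4), np.float64(169.2)] [(np.int64(217), np.int64(37), np.int64(10)), (np.int64(218), np.int64(41), np.int64(9))]
clip home 291 217.61 [np.float64(49.9), np.float64(169.1)] [(np.int64(217), np.int64(27), np.int64(9)), (np.int64(218), np.int64(40), np.int64(10))]
clip home 292 217.91 [np.float64(46.1), np.float64(169.3)] [(np.int64(217), np.int64(12), np.int64(11)), (np.int64(218), np.int64(27), np.int64(9))]
clip home 293 217.6 [np.float64(43.7), np.float64(166.5)] []
```

```bash
python3 - <<'E'
from m import *
a=np.radians(5.5);ey=np.array([-np.sin(a),np.cos(a),0])
A=np.load('side0.npz')['p'];B=np.load('s2.npz')['p']
k=8;up=lambda P:cv2.resize(P,None,fx=k,fy=k,interpolation=cv2.INTER_CUBIC)
def pr(X):
    c=camera_info('side');r,_=cv2.Rodrigues(np.array(c['R'],float))
    return cv2.projectPoints(np.array([X],float),r,np.array(c['t'],float),np.array(c['K'],float),np.array(c['D'],float))[0].ravel()
for nm,(r0,r1,c0,c1),X in(('head',(207,227,301,322),[.555,.045,.12]),('low head',(213,228,300,318),[.555,.045,.11]),('ptr',(204,214,294,306),[.59,.03,.115])):
    w=B[r0:r1+16,c0-12:c1+4];t=A[r0:r1,c0:c1]
    m=cv2.matchTemplate(up(w),up(t),cv2.TM_CCOEFF_NORMED);_,s,_,(x,y)=cv2.minMaxLoc(m)
    d=np.array([x/k-12,y/k]);J=(pr(np.array(X)+ey*.044)-pr(X))/44
    print(nm,round(s,3),d,'px/mm',J.round(3),'travel',(d@J/(J@J)).round(2), 'residual',(d-J*(d@J/(J@J))).round(2))
S=[('side',A)]
for nm,n in(('T','top0.npz'),):
    Z=np.load(n);c=cloud('top',Z['d'])
    for q,(r0,r1,c0,c1) in(('clip',(182,192,294,297)),('ptr',(190,195,307,310))): print(q,(c[r0:r1,c0:c1]@ey).round(4).mean())
E
```

```text
head 0.647 [-7.75   7.125] px/mm [-0.114  0.172] travel 49.49 residual [-2.09 -1.39]
low head 0.625 [-7.25   6.875] px/mm [-0.114  0.173] travel 47.06 residual [-1.89 -1.25]
ptr 0.825 [-6.25   7.875] px/mm [-0.116  0.167] travel 49.35 residual [-0.52 -0.36]
clip 0.019883333333333333
ptr -0.020159999999999997
```

Same-camera estimates (top view, clip minus home pointer) put the target draw at 44–45 mm. The draw so far is 43–46 mm by arm travel and side-view pointer shift, so it's centred within the estimates. I'll check that everything is still, then hand in.

```bash
python3 - <<'E'
from h import *
for i in range(4): read_camera('side')
s=status.read_state();print(s['time'],s['tool_pos'],s['wrist_force'],s['width'],abs(s['joint_vel']).max())
print(order.finish_job())
E
```

```text
8.1 [0.55082579 0.07203331 0.1480544 ] [-0.41120848 -2.59965996  5.19138942] 0.27148446045205443 0.0009485683343005264
the job is handed in; nothing more can be done
None
```

I pushed the green lock button in, gripped the orange post, and drew the boom out to the orange clip. I then handed the job in at about 8 s with the arm still holding it; no verdict was reported.

- **Lock:** the button met a hard stop at z = 0.148 m with about 10 N, which is the expected fully-in height. It still looked pushed in afterwards.
- **Grip:** the post measures about 23 mm between the pads at 50 N grip force. At the end the arm was still (joint speeds under 0.001 rad/s).
- **Pointer position:** this is the least certain part. The top view put the clip 44–45 mm from home. The arm travelled 42.4 mm, plus about 1 mm that closing the jaws probably added.
    - Tracing the pointer's line in the side view gave about 45.5 mm.
    - A rougher image match gave 47–49 mm. I discounted it because the matches were poor.
    - My best estimate is within about 2 mm of the clip's middle line. At the end the arm hid the pointer from the top camera, so I could not confirm that from above.
- **Spring force:** the wrist felt only 2.6 N along the boom, against roughly 2.9–3.5 N expected.
- **Other items:** I saw nothing on the bench disturbed in the pictures, but I did not measure each item again at the end.

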